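Turn the row of sample fasteners round onto the grey rack

TASK

The fitter uses these sample fasteners in the opposite order to the one in which they were picked: move all four from the full wooden rack to the empty grey rack, in reverse order. The one next to the post on the wooden rack goes into the seat farthest from the post on the grey rack, and so on, until the one that was farthest from its post stands next to the post. Each piece stands upright in its own seat, the same way up as now, and none may be tipped over on the way.

Things in the scene. Friction and masses are not known exactly. Their poses are not given: they have to be found in the camera images.
- long_bolt: The tallest piece: a plain steel hexagon bolt standing on its head, 113 mm tall in all. Head at the bottom: hexagon 30 mm across flats, 13 mm thick; above it a round shank 20 mm in diameter up to the top. About 0.3 kg. Origin: centre of the underside it stands on; z up along it. Starts upright in any one of the four seats of the old rack.
- thick_bolt: A short thick steel hexagon bolt standing on its head, 78 mm tall in all. Head: hexagon 36 mm across flats, 15 mm thick; above it a round shank 24 mm in diameter up to the top. About 0.35 kg. Origin: centre of the underside it stands on; z up along it. Starts upright in any one of the four seats of the old rack.
- flange_bolt: A slim steel flange bolt standing on its head, 95 mm tall in all. Head: hexagon 27 mm across flats, 10 mm thick, then a flange 40 mm in diameter, 5 mm thick, then a round shank 18 mm in diameter up to the top. About 0.2 kg. Origin: centre of the underside it stands on; z up along it. Starts upright in any one of the four seats of the old rack.
- long_nut: The shortest piece: a long steel connecting nut, an upright hexagon bar 30 mm across flats (35 across corners), 65 mm tall, the same section all the way up, with a dark bore in its top. About 0.25 kg. Origin: centre of the underside it stands on; z up along it. Starts upright in any one of the four seats of the old rack.
- old_rack: The full rack, fixed: brown wooden base 325 x 78 x 12 mm with four black square seats (seat_a to seat_d). Origin: on the bench under the middle of the row; x along the row towards the rack's post, y across, z up. Seat centres at x = -105, -35, 35, 105 mm, y = 0; a thin post 87 mm high with a black ball on top stands at x = 162 mm.
- new_rack: The empty rack, fixed: grey base 325 x 78 x 12 mm with four grey square seats. Origin: on the bench under the middle of the row; x along the row towards the rack's post, y across, z up. Seat centres at x = -105, -35, 35, 105 mm, y = 0; each a tray 58 mm square inside, floor 16 mm and rim 24 mm above the bench. Thin post 87 mm high, black ball on top, at x = 162 mm.
- seat_a: The black square seat of the old rack in which long_bolt starts (fixed, so it still shows where that piece came from): a shallow tray 64 mm outside, 58 mm inside, rim 12 mm high, floor 4 mm thick. Origin: centre of its underside, 12 mm above the bench.
- seat_b: The black square seat of the old rack in which thick_bolt starts (fixed, so it still shows where that piece came from): a shallow tray 64 mm outside, 58 mm inside, rim 12 mm high, floor 4 mm thick. Origin: centre of its underside, 12 mm above the bench.
- seat_c: The black square seat of the old rack in which flange_bolt starts (fixed, so it still shows where that piece came from): a shallow tray 64 mm outside, 58 mm inside, rim 12 mm high, floor 4 mm thick. Origin: centre of its underside, 12 mm above the bench.
- seat_d: The black square seat of the old rack in which long_nut starts (fixed, so it still shows where that piece came from): a shallow tray 64 mm outside, 58 mm inside, rim 12 mm high, floor 4 mm thick. Origin: centre of its underside, 12 mm above the bench.
Things that resemble listed ones, but are neither listed nor needed, are in the scene too. Leave any pink or purple look-alike of the long_bolt alone.

How it is judged (in metres and radians):
At the end, for the whole second after the job is handed in: Counted from the posts, the piece from seat 1, 2, 3 or 4 of the wooden rack stands in seat 4, 3, 2 or 1 of the grey rack: within 18 mm of the seat's centre along and across the row (anywhere inside the seat), underside within 5 mm of its floor, upright within 0.1 rad, at rest, released (((x of seat_a in the frame of old_rack between -0.125 and -0.085 m and x of long_bolt in the frame of new_rack between 0.087 and 0.123 m) or (x of seat_a in the frame of old_rack between -0.055 and -0.015 m and x of long_bolt in the frame of new_rack between 0.017 and 0.053 m) or (x of seat_a in the frame of old_rack between 0.015 and 0.055 m and x of long_bolt in the frame of new_rack between -0.053 and -0.017 m) or (x of seat_a in the frame of old_rack between 0.085 and 0.125 m and x of long_bolt in the frame of new_rack between -0.123 and -0.087 m)) and y of long_bolt in the frame of new_rack between -0.018 and 0.018 m and z of long_bolt in the frame of new_rack between 0.011 and 0.021 m and angle between each of long_bolt, thick_bolt, flange_bolt, long_nut's own z axis and vertical below 0.1 rad and linear speed of each of long_bolt, thick_bolt, flange_bolt, long_nut below 0.02 m/s and ((x of seat_b in the frame of old_rack between -0.125 and -0.085 m and x of thick_bolt in the frame of new_rack between 0.087 and 0.123 m) or (x of seat_b in the frame of old_rack between -0.055 and -0.015 m and x of thick_bolt in the frame of new_rack between 0.017 and 0.053 m) or (x of seat_b in the frame of old_rack between 0.015 and 0.055 m and x of thick_bolt in the frame of new_rack between -0.053 and -0.017 m) or (x of seat_b in the frame of old_rack between 0.085 and 0.125 m and x of thick_bolt in the frame of new_rack between -0.123 and -0.087 m)) and y of thick_bolt in the frame of new_rack between -0.018 and 0.018 m and z of thick_bolt in the frame of new_rack between 0.011 and 0.021 m and ((x of seat_c in the frame of old_rack between -0.125 and -0.085 m and x of flange_bolt in the frame of new_rack between 0.087 and 0.123 m) or (x of seat_c in the frame of old_rack between -0.055 and -0.015 m and x of flange_bolt in the frame of new_rack between 0.017 and 0.053 m) or (x of seat_c in the frame of old_rack between 0.015 and 0.055 m and x of flange_bolt in the frame of new_rack between -0.053 and -0.017 m) or (x of seat_c in the frame of old_rack between 0.085 and 0.125 m and x of flange_bolt in the frame of new_rack between -0.123 and -0.087 m)) and y of flange_bolt in the frame of new_rack between -0.018 and 0.018 m and z of flange_bolt in the frame of new_rack between 0.011 and 0.021 m and ((x of seat_d in the frame of old_rack between -0.125 and -0.085 m and x of long_nut in the frame of new_rack between 0.087 and 0.123 m) or (x of seat_d in the frame of old_rack between -0.055 and -0.015 m and x of long_nut in the frame of new_rack between 0.017 and 0.053 m) or (x of seat_d in the frame of old_rack between 0.015 and 0.055 m and x of long_nut in the frame of new_rack between -0.053 and -0.017 m) or (x of seat_d in the frame of old_rack between 0.085 and 0.125 m and x of long_nut in the frame of new_rack between -0.123 and -0.087 m)) and y of long_nut in the frame of new_rack between -0.018 and 0.018 m and z of long_nut in the frame of new_rack between 0.011 and 0.021 m); the robot touches nothing.
It fails at once if a fastener is tipped over (leans more than 0.8 rad) (angle between any of long_bolt, thick_bolt, flange_bolt, long_nut's own z axis and vertical above 0.8 rad).
It also fails if it takes over 120 s, if anything falls off the work surface, if the arm or the gripper's body presses on something with over 40 N, if the wrist force passes 120 N, or if a joint passes its speed limit or range.

ROBOT

A 7-joint arm with a two-finger parallel gripper is mounted at the origin on the work surface. World frame = base frame: x ahead of the robot, y to its left, z up, the work surface at z = 0. Lengths are in m, angles in degrees, forces in N, time in s.
With the tool pointing down it reaches from about 0.425 to 1.025 m from the base axis. Payload 9.4 kg.
Tool frame: the origin (TCP) lies on the mounting face of the last link; the fingertips stand 186 mm ahead of it and the grasp point (between the pads) lies 167 mm ahead of it (ctrl.grip_point_offset is the distance from the TCP to the grasp point, in m); z points along the fingers, y is the line along which they close (so a half turn about z gives the same grasp; the last joint's range is limited). The gripper opens to 93 mm and grips with 3 to 60 N. Pads are 15 mm wide; open, the fingers measure 128 mm over their backs; the gripper's body (75 mm by 188 mm) begins 65 mm behind the grasp point.
Start: joints at [-4.395, 34.337, -0.143, 91.639, 0.103, 54.024, -4.572], TCP at [0.725, 0, 0.405] pointing down, gripper open.
Joint ranges: [-147.43, 147.43], [-19.82, 112.94], [-74.19, 73.91], [6.32, 146.72], [-59.91, 239.91], [6.04, 106.73], [-150.56, 150.56]. Speed limits (degrees/s): [127.2, 127.2, 172.46, 172.46, 180, 180, 180].

INTERFACE

Orientations are given as [roll, pitch, yaw] about the fixed x, y, z axes, in that order (R = Rz(yaw) Ry(pitch) Rx(roll)).
In Python, from plant import ctrl gives the robot as it stands.
- The arm moves only by the tool play_rows, never from a script. Its argument "steps" is a list of rows, each a list of 3 entries, a list of its own where there are three numbers: the closure, from -1 (fully open) to 1 (shut), then the shift along the world's x, y, z as a fraction of full scale, then the turn about the world's z as a fraction of full scale. In form: [[fingers, [x, y, z], roll], ...]. A call has exactly 8 rows; each row shifts and turns the commanded pose from where the row before left it; what a row does not reach is not made up. Full scale, the value 1, is 50 mm for a shift and 5 degrees for a turn. A row lasts 1/8 s, in which the tool goes at most 62.5 mm and 10.7 degrees, less where a joint would pass 70% of its speed; a pose out of reach is approached as far as the arm can. A call with a number of a shift or a turn outside -1 to 1 is refused whole. A call with a gripper value outside its range is refused whole. The fingers move at their own pace and stop on an object; the grip force is fixed at half the most. Time passes only in rows, so rows that do not move let the fingers close, or fill a call up. It gives the time, the measured TCP pose, the force, the opening and the grip force at its end, in the units of the state.
- ctrl.sense(): the state, without advancing time (a new reading comes with each control period).
- ctrl.read_camera(name): name is "scene" or "side" or "wrist"; returns the picture (384x512x3 uint8, blue, green, red); there is no depth.
- ctrl.get_calibration(name): a dict with "fx", "fy", "cx", "cy" (pixels), "k1" (the pictures are not rectified: a ray, as slopes to the right and down, at radius r is drawn at 1 + k1 r^2 times it, then the intrinsics apply), "eye" and "rotation" of the camera in the world. Camera axes: x right, y up, looking along -z (the intrinsics and any distortion apply to the point x, -y, -z); pixel columns grow to the right and rows downward; lengths in m; the calibration is good to about 2 mm. A picture is of the moment at which its call begins: read the wrist's pose just before it. get_calibration takes no time and is no camera call; for the wrist camera it gives the pose at the moment of the call.
- ctrl.sign_off(): hands the job in; it is judged then, once.
Trained networks look in the newest picture that a camera, given by its name, has taken for a name from the list of things; names that differ only in an ending like _2 or _b are one class to them, and where a whole thing is asked for, a point or a joint stands for the part that bears it (a point fixed in the world has none). Each returns a list of dicts, best first, with "p" (0 to 1); they miss things now and then, are a little off and sometimes report something else, mostly with a low value. They report only what shows in the picture. A call takes as long as a camera call. They do not tell look-alikes from the thing itself.
- ctrl.spot_in(camera, name): "at" ([row, column] in pixels, amid what is visible of it).
- ctrl.outline_of(camera, name): "pixels" (384x512 bool, what is visible of it) and "at" ([row, column] in pixels, amid what is visible of it).
The state is a dict: "time": time; "q": joint angles; "qd": joint speeds; "effort": joint torques, N m; "position": TCP position; "ee_rot": TCP orientation; "wrist_force": force on the tool from outside, world axes, zero at the start; "torque": the same for the moment, N m; "grip_width": finger opening in m; "finger_force": force on a finger pad.
Only numpy, scipy, OpenCV 4.12 (cv2) and the standard library are available. Lean on these libraries where they do the work, as an engineer would, in place of code of your own. Each camera call takes 0.05 s, during which the arm holds its last target. There are 200 camera calls.

## Working session

There is one attempt and no reset: what is moved stays moved. The work goes in short steps, Python scripts to look and compute and a tool call to move; the robot and the scene stay as the last step left them, time stands still between calls to the robot, and variables do not carry over. Pictures are saved under pics/ and viewed, at most 14 in all, crops included, and the job is handed in when it is done.

Besides the shell and the picture viewer there is one more tool, called as name(argument=value, ...), one argument or row to a line, values as JSON. play_rows: Moves the arm, as the interface text tells. Shift numbers are shares of 50 mm and turn numbers shares of 5 degrees, none past 1 either way. Its arguments: {"type":"object","properties":{"steps":{"type":"array"}},"required":["steps"]}

```bash
ls; mkdir -p pics; python3 - <<'E'
from plant import ctrl
import cv2
for n in ["scene","side"]:
    cv2.imwrite(f"pics/{n}0.png",ctrl.read_camera(n))
    c=ctrl.get_calibration(n);print(n,c)
s=ctrl.sense();print({k:s[k] for k in("time","position","ee_rot","grip_width")})
E
```

```text
pics
scene {'fx': 479.87656425654, 'fy': 479.87656425654, 'cx': 253.8389349059231, 'cy': 199.50944449224048, 'k1': -0.08110954993186634, 'eye': array([1.19765056, 0.13470509, 0.74689974]), 'rotation': array([44.34441372,  0.23144693, 98.29979181])}
side {'fx': 459.5345610269894, 'fy': 459.5345610269894, 'cx': 262.75380768104407, 'cy': 203.34135519093653, 'k1': -0.13211463934909573, 'eye': array([0.48814978, 0.62208936, 0.77540802]), 'rotation': array([  37.96726434,    0.39831965, -174.11136206])}
{'time': 0.1, 'position': array([7.24818942e-01, 1.70274631e-05, 4.03990115e-01]), 'ee_rot': array([-1.79923430e+02,  5.52124118e-03,  9.00042518e+01]), 'grip_width': 0.09325689242416427}
```

View pics/scene0.png

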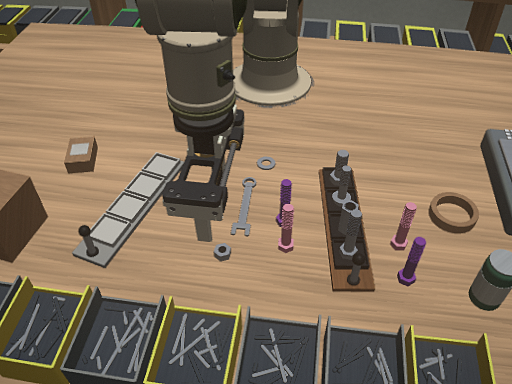

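View pics/side0.png

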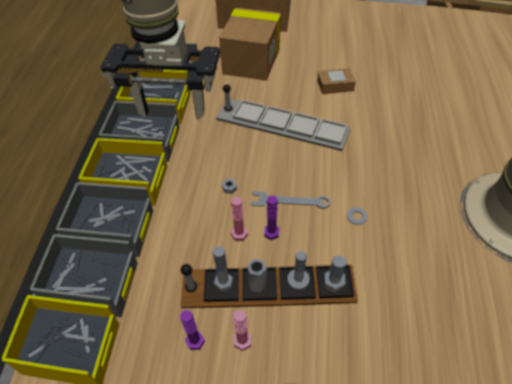

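The scene shows the wooden rack at right (posts nearest the camera: wooden at ~(358,268), grey at ~(87,238)). The grey rack is at left, and there are four pink/purple look-alikes standing off the rack. In the side view the wooden row from the post is: bolt (222,275), nut (257,275), bolt (300,275), bolt (338,272).

```bash
cat > h.py <<'E'
from plant import ctrl
import numpy as np, cv2
from scipy.spatial.transform import Rotation as R
def cal(n):
    c=ctrl.get_calibration(n)
    return c,R.from_euler('xyz',c["rotation"],degrees=True).as_matrix()
def ray(n,rc,cc=None):
    c,M=cc or cal(n)
    d=np.array([(rc[1]-c["cx"])/c["fx"],(rc[0]-c["cy"])/c["fy"]]);u=d.copy()
    for _ in range(20):u=d/(1+c["k1"]*(u@u))
    v=M@np.array([u[0],-u[1],-1]);return np.array(c["eye"]),v
def onz(n,rc,z,cc=None):
    e,v=ray(n,rc,cc);return e+v*(z-e[2])/v[2]
def proj(n,P,cc=None):
    c,M=cc or cal(n)
    p=M.T@(np.asarray(P)-c["eye"]);u=np.array([p[0],-p[1]])/-p[2];u=u*(1+c["k1"]*(u@u))
    return np.array([u[1]*c["fy"]+c["cy"],u[0]*c["fx"]+c["cx"]])
E
python3 - <<'E'
from h import *
for n in ["side","scene"]:
    im=ctrl.read_camera(n)
    for k,z in [("old_rack",.012),("new_rack",.02),("seat_a",.02),("long_bolt",.07),("thick_bolt",.055),("flange_bolt",.06),("long_nut",.05)]:
        for r in ctrl.outline_of(n,k)[:5]:
            if r["p"]<.2: continue
            print(n,k,round(r["p"],2),np.round(r["at"]),onz(n,r["at"],z).round(3)[:2],r["pixels"].sum(), end=' ')
            ys,xs=np.nonzero(r["pixels"]); print(ys.min(),ys.max(),xs.min(),xs.max())
    if n=="side":
        cv2.imwrite("pics/crop1.png",cv2.resize(im[210:370,150:380],None,fx=3,fy=3,interpolation=cv2.INTER_CUBIC))
E
```

```text
side old_rack 0.59 [304. 229.] [0.592 0.267] 2144 263 308 180 357
side new_rack 0.33 [303. 230.] [0.589 0.268] 2189 264 308 180 356
side seat_a 0.84 [286. 331.] [0.41  0.215] 699 264 298 316 353
side seat_a 0.8 [288. 263.] [0.534 0.231] 737 267 300 242 276
side seat_a 0.56 [288. 221.] [0.61 0.24] 774 268 301 204 238
side long_bolt 0.9 [221. 236.] [0.595 0.123] 477 198 240 231 247
side long_bolt 0.85 [218. 269.] [0.534 0.108] 479 196 239 265 277
side long_bolt 0.83 [269. 219.] [0.612 0.228] 544 248 290 212 231
side long_bolt 0.75 [331. 193.] [0.635 0.347] 501 311 348 180 203
side long_bolt 0.61 [332. 241.] [0.558 0.341] 534 310 350 234 250
side thick_bolt 0.85 [275. 337.] [0.403 0.211] 584 256 290 324 346
side flange_bolt 0.97 [274. 300.] [0.468 0.219] 514 252 288 288 309
side long_nut 0.82 [273. 256.] [0.548 0.218] 506 259 290 247 265
scene old_rack 0.69 [276. 350.] [0.659 0.234] 1465 171 291 320 374
scene new_rack 0.63 [211. 123.] [ 0.566 -0.237] 4665 152 267 72 182
scene seat_a 0.7 [255. 345.] [0.618 0.223] 578 239 269 332 368
scene seat_a 0.66 [224. 335.] [0.541 0.202] 239 213 237 329 363
scene seat_a 0.64 [190. 345.] [0.437 0.22 ] 452 165 206 332 350
scene seat_a 0.63 [179. 330.] [0.409 0.187] 308 167 189 322 354
scene seat_a 0.54 [203. 331.] [0.482 0.191] 336 189 213 325 355
scene long_bolt 0.97 [233. 282.] [0.622 0.1  ] 599 204 252 278 293
scene long_bolt 0.87 [230. 406.] [0.582 0.329] 573 203 250 390 416
scene long_bolt 0.64 [195. 284.] [0.522 0.094] 340 179 225 276 291
scene long_bolt 0.61 [262. 412.] [0.657 0.336] 614 237 284 398 424
scene thick_bolt 0.9 [166. 338.] [0.404 0.199] 356 150 185 329 348
scene flange_bolt 0.79 [185. 343.] [0.467 0.211] 460 165 205 332 350
scene long_nut 0.66 [214. 347.] [0.536 0.222] 373 200 233 338 358
```

View pics/crop1.png

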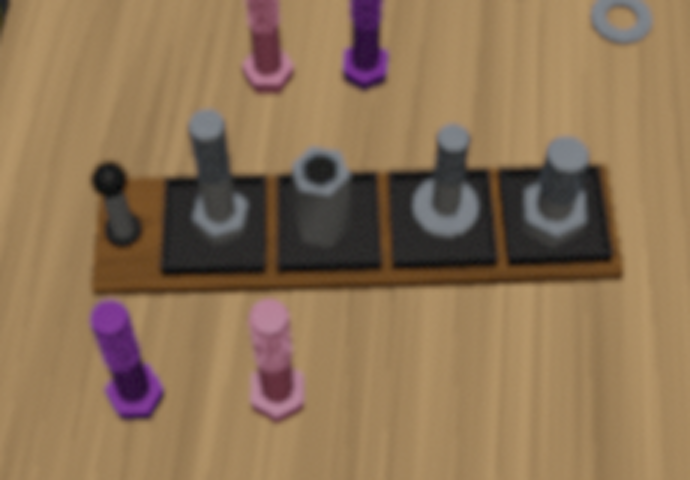

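From the post, the wooden rack holds long_bolt at px (219,251), grey with a 30 mm head; long_nut (257,266), hex with a bore; flange_bolt (301,256), round flange; and thick_bolt (339,261). The pink and purple pieces at (238,215), (271,215), (192,330) and (241,330) are look-alikes standing on the bench outside the rack. The grey long bolt in the black seat next to the post is the one meant.

Next, measure the piece tops and the grey seats.

```bash
python3 - <<'E'
from h import *
tops={"long":([251.3,219.3],.129),"nut":([266,257],.081),"flange":([256,301],.111),"thick":([261.3,339.3],.094)}
for k,(p,z) in tops.items(): print(k,onz("side",p,z).round(4), "scene px",proj("scene",onz("side",p,z)).round(1))
for n,(y0,y1,x0,x1) in {"side":(95,150,225,355),"scene":(145,270,70,190)}.items():
    im=cv2.imread(f"pics/{n}0.png"); c=im[y0:y1,x0:x1]
    hsv=cv2.cvtColor(c,cv2.COLOR_BGR2HSV)
    m=((hsv[...,1]<40)&(hsv[...,2]>165)).astype(np.uint8)
    k,l,s,ce=cv2.connectedComponentsWithStats(m)
    for i in range(1,k):
        if s[i,4]>60:
            rc=[ce[i][1]+y0,ce[i][0]+x0]; print(n,s[i,4],np.round(rc,1),onz(n,rc,.017).round(4))
cv2.imwrite("pics/crop2.png",np.hstack([cv2.resize(cv2.imread("pics/scene0.png")[145:275,65:195],(480,480),interpolation=2),cv2.resize(cv2.imread("pics/scene0.png")[140:300,310:380],(210,480),interpolation=2)]))
E
```

```text
long [0.6056 0.2279 0.129 ] scene px [212.  356.2]
nut [0.5443 0.2218 0.081 ] scene px [205.5 349.2]
flange [0.4702 0.2126 0.111 ] scene px [167.9 346.8]
thick [0.4035 0.2066 0.094 ] scene px [152.7 343.2]
scene 153 [149.2  78.8] [ 0.3836 -0.4128  0.017 ]
scene 370 [165.5 161.1] [ 0.4139 -0.1979  0.017 ]
scene 417 [185.2 144.7] [ 0.4824 -0.2155  0.017 ]
scene 521 [205.8 127.2] [ 0.5482 -0.2337  0.017 ]
scene 552 [229.8 108.3] [ 0.6181 -0.2501  0.017 ]
```

View pics/crop2.png

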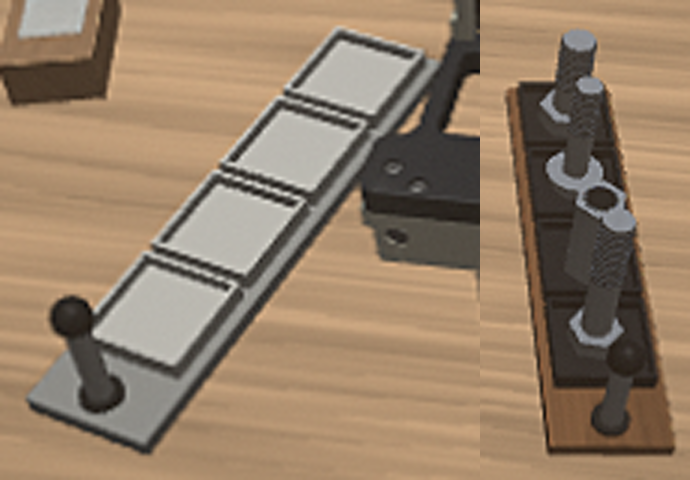

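The measurements agree in both cameras, with about 70 mm seat spacing. The wooden row has a yaw of about 6° and the grey row about -14.3°. Next, go over the wooden rack and turn so the fingers close across the row.

play_rows(
  steps=[
    [-1,[-0.45,0.55,0],-1],
    [-1,[-0.45,0.55,0],-1],
    [-1,[-0.45,0.55,0],-1],
    [-1,[-0.45,0.55,0],-1],
    [-1,[-0.45,0.55,0],-1],
    [-1,[-0.45,0.55,0],-1],
    [-1,[-0.45,0.55,0],-1],
    [-1,[-0.45,0.55,0],-1],
  ],
)

```text
time: 1.9
position: [0.5442, 0.2209, 0.4049]
ee_rot: [180.0, -0.0, 49.8]
wrist_force: [0.0, 0.5, 0.2]
grip_width: 0.093
finger_force: 0.0
```

play_rows(
  steps=[
    [-1,[0,0,0],-1],
    [-1,[0,0,0],-1],
    [-1,[0,0,0],-1],
    [-1,[0,0,0],-1],
    [-1,[0,0,0],-1],
    [-1,[0,0,0],-1],
    [-1,[0,0,0],-1],
    [-1,[0,0,0],-1],
  ],
)

```text
time: 2.9
position: [0.545, 0.2201, 0.4049]
ee_rot: [-180.0, -0.0, 9.8]
wrist_force: [-0.2, -0.2, -0.5]
grip_width: 0.093
finger_force: 0.0
```

```bash
python3 - <<'E'
from h import *
s=ctrl.sense();print({k:np.round(s[k],3) for k in("time","position","ee_rot","q")})
im=ctrl.read_camera("wrist");cv2.imwrite("pics/w1.png",im)
cc=cal("wrist");print(cc[0])
for k,z in [("long_bolt",.129),("thick_bolt",.094),("flange_bolt",.111),("long_nut",.081)]:
    for r in ctrl.outline_of("wrist",k)[:2]: print(k,round(r["p"],2),np.round(r["at"]))
E
```

```text
{'time': np.float64(2.9), 'position': array([0.545, 0.22 , 0.405]), 'ee_rot': array([-1.7999e+02, -1.0000e-02,  9.8450e+00]), 'q': array([-42.752,  26.059,  21.858, 111.052, -13.313,  45.305, -93.643])}
{'fx': 292.77517549893264, 'fy': 292.77517549893264, 'cx': 252.3312481191829, 'cy': 194.38714442231804, 'k1': -0.06405327278644632, 'eye': array([0.61459426, 0.23185227, 0.38405511]), 'rotation': array([-1.46827079e+01,  4.69555751e-02, -8.04525052e+01])}
long_bolt 0.96 [152. 361.]
long_bolt 0.94 [124. 256.]
thick_bolt 0.77 [309. 241.]
flange_bolt 0.87 [240. 251.]
long_nut 0.85 [185. 250.]
```

View pics/w1.png

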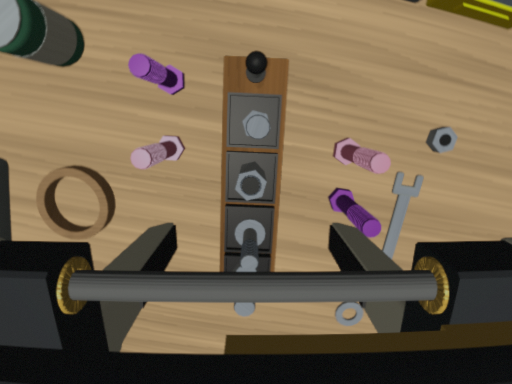

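The wrist view shows the row: long_bolt top (257,125), nut (251,185), flange_bolt (250,240) and thick_bolt (245,305), with the look-alikes well to the sides. Zooming in to get the hexagon's angle and the top positions.

```bash
python3 - <<'E'
from h import *
im=cv2.imread("pics/w1.png")
cv2.imwrite("pics/crop3.png",cv2.resize(im[85:215,215:290],None,fx=4.6,fy=4.6,interpolation=cv2.INTER_CUBIC))
cc=cal("wrist")
for p,z in [([125,257.5],.129),([185,250.5],.081)]: print(onz("wrist",p,z,cc).round(4))
for P in [(.6056,.2279,.129),(.5443,.2218,.081),(.4702,.2126,.111),(.4035,.2066,.094)]: print(proj("wrist",P,cc).round(1))
E
```

```text
[0.6095 0.2272 0.129 ]
[0.546  0.2225 0.081 ]
[129.4 255.9]
[186.7 250.8]
[263.7 247. ]
[308.6 242.6]
```

View pics/crop3.png

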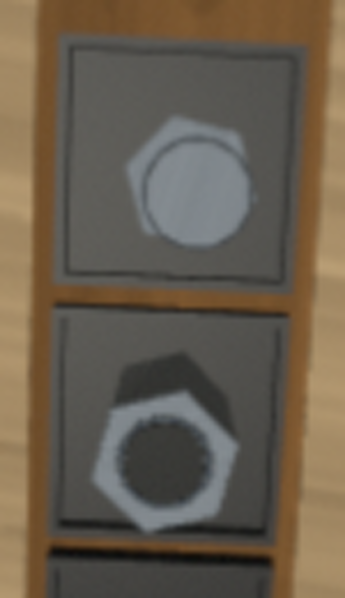

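play_rows(
  steps=[
    [-1,[0.63,0.075,0],-0.4],
    [-1,[0.63,0.075,0],-0.4],
    [-1,[0,0,-0.6],0],
    [-1,[0,0,-0.7],0],
    [-1,[0,0,-0.7],0],
    [-1,[0,0,-0.5],0],
    [-1,[0,0,-0.26],0],
    [-1,[0,0,0],0],
  ],
)

```text
time: 4.15
position: [0.608, 0.2274, 0.2662]
ee_rot: [180.0, 0.1, 6.0]
wrist_force: [-0.6, -0.2, 0.5]
grip_width: 0.0927
finger_force: 0.0
```

play_rows(
  steps=[
    [1,[0,0,0],0],
    [1,[0,0,0],0],
    [1,[0,0,0],0],
    [1,[0,0,0],0],
    [1,[0,0,0],0],
    [1,[0,0,0],0],
    [1,[0,0,0],0],
    [1,[0,0,0],0],
  ],
)

```text
time: 5.15
position: [0.608, 0.2275, 0.2666]
ee_rot: [180.0, 0.0, 6.0]
wrist_force: [0.4, 0.8, -0.5]
grip_width: 0.0197
finger_force: 30.0
```

play_rows(
  steps=[
    [1,[0,0,0.5],0],
    [1,[0,0,0.9],0],
    [1,[0,0,0.9],0],
    [1,[0,0,0.9],0],
    [1,[-0.32,-0.71,0],-1],
    [1,[-0.32,-0.71,0],-1],
    [1,[-0.32,-0.71,0],-1],
    [1,[-0.32,-0.71,0],-1],
  ],
)

```text
time: 6.15
position: [0.543, 0.0844, 0.4264]
ee_rot: [180.0, 0.0, -14.2]
wrist_force: [-0.2, -0.3, -3.5]
grip_width: 0.0196
finger_force: 30.0
```

play_rows(
  steps=[
    [1,[-0.32,-0.71,0],-0.06],
    [1,[-0.32,-0.71,0],0],
    [1,[-0.32,-0.71,0],0],
    [1,[-0.32,-0.71,0],0],
    [1,[-0.32,-0.71,0],0],
    [1,[-0.32,-0.71,0],0],
    [1,[-0.32,-0.71,0],0],
    [1,[-0.32,-0.71,0],0],
  ],
)

```text
time: 7.15
position: [0.4151, -0.1995, 0.4266]
ee_rot: [-180.0, 0.0, -14.3]
wrist_force: [-0.3, -0.6, -3.3]
grip_width: 0.0197
finger_force: 30.0
```

```bash
python3 - <<'E'
from h import *
s=ctrl.sense();print({k:np.round(s[k],3) for k in("time","position","ee_rot","q","grip_width")})
im=ctrl.read_camera("scene");sd=ctrl.read_camera("side")
cv2.imwrite("pics/c4.png",np.hstack([cv2.resize(im[80:280,60:260],(400,400)),cv2.resize(sd[0:200,200:400],(400,400))]))
# seats from side
c=sd[95:150,225:355];hsv=cv2.cvtColor(c,cv2.COLOR_BGR2HSV)
m=((hsv[...,1]<45)&(hsv[...,2]>150)).astype(np.uint8)
k,l,st,ce=cv2.connectedComponentsWithStats(m)
for i in range(1,k):
    if st[i,4]>60: rc=[ce[i][1]+95,ce[i][0]+225];print(st[i,4],np.round(rc,1),onz("side",rc,.017).round(4))
E
```

```text
{'time': np.float64(7.15), 'position': array([ 0.415, -0.199,  0.427]), 'ee_rot': array([-1.79991e+02,  2.00000e-02, -1.42940e+01]), 'q': array([ -7.756,  16.353,  33.867, 125.109, -13.564,  42.024, -69.105]), 'grip_width': np.float64(0.02)}
259 [111.6 249.2] [ 0.6176 -0.2517  0.017 ]
277 [118.  275.6] [ 0.5499 -0.2342  0.017 ]
294 [124.6 302.8] [ 0.4821 -0.2166  0.017 ]
311 [131.5 330.9] [ 0.414  -0.1993  0.017 ]
```

View pics/c4.png

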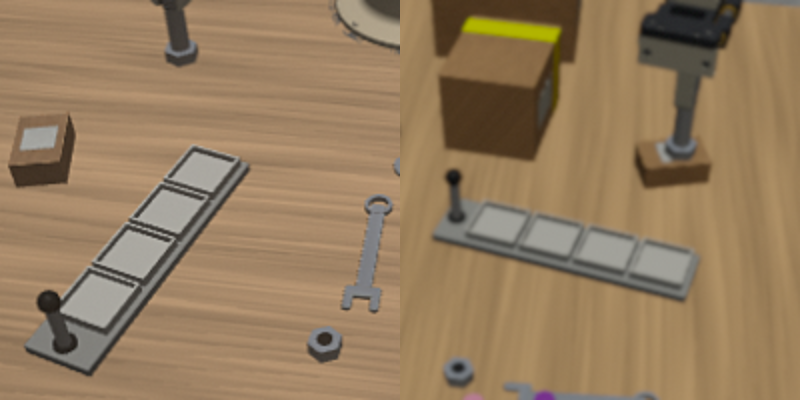

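The bolt hangs upright and the two cameras agree on the grey seat centres within 2 mm. Lowering it.

play_rows(
  steps=[
    [1,[0,0,-0.6],0],
    [1,[0,0,-0.8],0],
    [1,[0,0,-0.8],0],
    [1,[0,0,-0.5],0],
    [1,[0,0,-0.3],0],
    [1,[0,0,-0.14],0],
    [1,[0,0,-0.04],0],
    [1,[0,0,0],0],
  ],
)

```text
time: 8.25
position: [0.4162, -0.1985, 0.2681]
ee_rot: [-180.0, -0.0, -14.3]
wrist_force: [-0.2, -0.5, -3.6]
grip_width: 0.0195
finger_force: 30.0
```

play_rows(
  steps=[
    [-1,[0,0,0],0],
    [-1,[0,0,0],0],
    [-1,[0,0,0],0],
    [-1,[0,0,0],0],
    [-1,[0,0,0],0],
    [-1,[0,0,0],0],
    [-1,[0,0,0],0],
    [-1,[0,0,0],0],
  ],
)

```text
time: 9.25
position: [0.416, -0.1985, 0.2677]
ee_rot: [-180.0, 0.0, -14.3]
wrist_force: [0.3, 0.5, 0.6]
grip_width: 0.092
finger_force: 0.0
```

play_rows(
  steps=[
    [-1,[0,0,0.9],0],
    [-1,[0,0,1],0],
    [-1,[0,0,0.9],0],
    [-1,[0.26,0.84,0],0.72],
    [-1,[0.26,0.84,0],0.72],
    [-1,[0.26,0.84,0],0.72],
    [-1,[0.26,0.84,0],0],
    [-1,[0.26,0.84,0],0],
  ],
)

```text
time: 10.25
position: [0.4811, 0.0129, 0.4078]
ee_rot: [-180.0, -0.0, -3.5]
wrist_force: [-0.3, -0.6, -0.4]
grip_width: 0.0931
finger_force: 0.0
```

play_rows(
  steps=[
    [-1,[0.26,0.84,0],0],
    [-1,[0.26,0.84,0],0],
    [-1,[0.26,0.84,0],0],
    [-1,[0.26,0.84,0],0],
    [-1,[0.26,0.86,0],0],
    [-1,[0,0,-0.4],0],
    [-1,[0,0,-0.7],0],
    [-1,[0,0,-0.4],0],
  ],
)

```text
time: 11.25
position: [0.5455, 0.2226, 0.3311]
ee_rot: [179.9, 0.1, -3.5]
wrist_force: [0.9, 0.1, -0.8]
grip_width: 0.0928
finger_force: 0.0
```

```bash
python3 - <<'E'
from h import *
s=ctrl.sense();print({k:np.round(s[k],4) for k in("time","position","ee_rot","q","grip_width")})
im=ctrl.read_camera("wrist");cc=cal("wrist")
for P in [(.546,.2225,.081),(.4702,.2126,.111),(.4035,.2066,.094)]: print(proj("wrist",P,cc).round(1))
for k in ["long_nut","flange_bolt"]:
  for r in ctrl.spot_in("wrist",k)[:2]: print(k,r)
sc=ctrl.read_camera("scene")
cv2.imwrite("pics/c5.png",np.hstack([im,cv2.resize(sc[100:270,60:190],(288,384))]))
E
```

```text
{'time': np.float64(11.25), 'position': array([0.5455, 0.2226, 0.3311]), 'ee_rot': array([ 1.799467e+02,  9.260000e-02, -3.474600e+00]), 'q': array([-44.6274,  32.4435,  25.1614, 114.7412, -21.9823,  37.5208,
       -98.6993]), 'grip_width': np.float64(0.0928)}
[205.2 251.9]
[307.6 270.5]
[357.3 279. ]
long_nut {'at': [200.2, 253.9], 'p': 0.67}
flange_bolt {'at': [259.8, 268.6], 'p': 0.55}
```

View pics/c5.png

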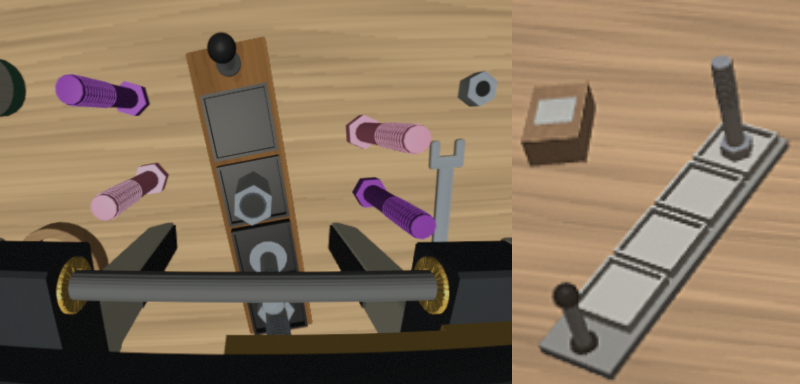

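The long bolt stands in the far grey seat (736,150 in the mosaic). The nut is centred at (253,204) with two flats facing the fingers. Lowering and gripping.

play_rows(
  steps=[
    [-1,[0,0,-0.7],0],
    [-1,[0,0,-0.7],0],
    [-1,[0,0,-0.5],0],
    [-1,[0,0,-0.14],0],
    [-1,[0,0,0],0],
    [1,[0,0,0],0],
    [1,[0,0,0],0],
    [1,[0,0,0],0],
  ],
)

```text
time: 12.45
position: [0.5461, 0.2226, 0.2313]
ee_rot: [-180.0, -0.0, -3.5]
wrist_force: [-0.1, -0.0, 0.6]
grip_width: 0.0674
finger_force: 0.0
```

play_rows(
  steps=[
    [1,[0,0,0],0],
    [1,[0,0,0],0],
    [1,[0,0,0],0],
    [1,[0,0,0],0],
    [1,[0,0,0],0],
    [1,[0,0,0],0],
    [1,[0,0,0],0],
    [1,[0,0,0],0],
  ],
)

```text
time: 13.45
position: [0.546, 0.2225, 0.2307]
ee_rot: [180.0, 0.0, -3.5]
wrist_force: [0.2, -0.4, -0.3]
grip_width: 0.0342
finger_force: 30.0
```

An opening of 34.2 mm rather than 30 is not a flat-to-flat grip. Taking a look before lifting.

```bash
python3 - <<'E'
from h import *
s=ctrl.sense();print(s["grip_width"],s["finger_force"])
im=ctrl.read_camera("wrist");sd=ctrl.read_camera("side");sc=ctrl.read_camera("scene")
f=lambda c:cv2.resize(c,(390,390),interpolation=2)
cv2.imwrite("pics/c6.png",np.hstack([f(im[180:330,180:330]),f(sd[220:310,210:300])]))
E
```

```text
0.03424699739076084 29.999395608901978
```

View pics/c6.png

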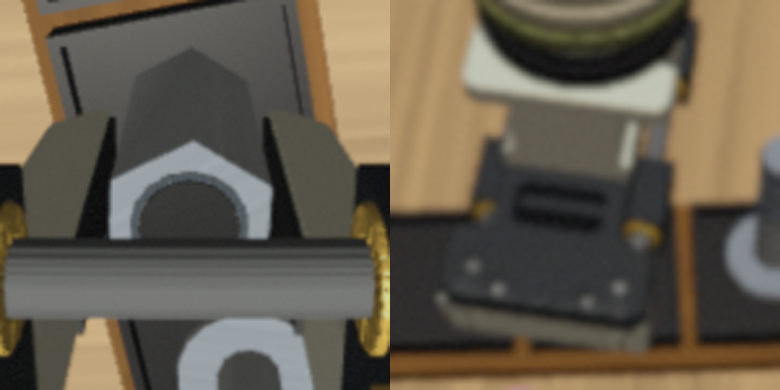

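play_rows(
  steps=[
    [1,[0,0,0.1],0],
    [1,[0,0,0.1],0],
    [1,[0,0,0.1],0],
    [1,[0,0,0.1],0],
    [1,[0,0,0],0],
    [1,[0,0,0],0],
    [1,[0,0,0],0],
    [1,[0,0,0],0],
  ],
)

```text
time: 14.6
position: [0.546, 0.2225, 0.2506]
ee_rot: [180.0, 0.0, -3.5]
wrist_force: [-0.2, -0.5, -3.0]
grip_width: 0.0342
finger_force: 30.0
```

```bash
python3 - <<'E'
from h import *
s=ctrl.sense();print(s["grip_width"],s["finger_force"],s["wrist_force"],s["torque"])
im=ctrl.read_camera("wrist");sd=ctrl.read_camera("side");sc=ctrl.read_camera("scene")
f=lambda c:cv2.resize(c,(390,390),interpolation=2)
cv2.imwrite("pics/c7.png",np.hstack([f(im[180:330,180:330]),f(sc[150:270,290:410])]))
E
```

```text
0.03416748777130704 29.99876171350479 [-0.16585939 -0.46309878 -2.99125471] [-0.00446616  0.11802763  0.03206065]
```

View pics/c7.png

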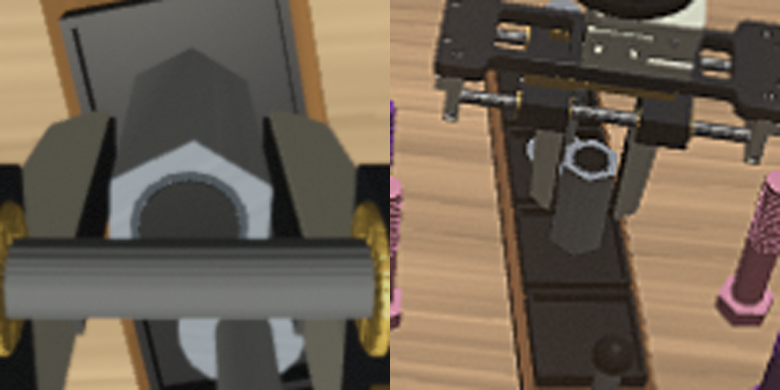

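```bash
python3 - <<'E'
from h import *
s=ctrl.sense();p=s["position"]
for n,px in [("wrist",(180+212/2.6,180+190/2.6)),("scene",(150+158/3.25,290+200/3.25))]:
    print(n,px,onz(n,px,.101).round(4),"expected px",proj(n,[p[0],p[1],.101]).round(1))
E
```

```text
wrist (261.53846153846155, 253.0769230769231) [0.549  0.2221 0.101 ] expected px [267.1 252.8]
scene (198.6153846153846, 351.53846153846155) [0.5451 0.2235 0.101 ] expected px [198.9 351. ]
```

The nut is held, carries its weight (3 N), is upright and is centred within 3 mm. Carrying it to the second seat from the far end.

play_rows(
  steps=[
    [1,[0,0,0.9],0],
    [1,[0,0,1],0],
    [1,[0,0,1.1],0],
    [1,[-0.128,-0.878,0],-0.72],
    [1,[-0.128,-0.878,0],-0.72],
    [1,[-0.128,-0.878,0],-0.72],
    [1,[-0.128,-0.878,0],0],
    [1,[-0.128,-0.878,0],0],
  ],
)

```text
out of range
```

play_rows(
  steps=[
    [1,[-0.128,-0.878,0],0],
    [1,[-0.128,-0.878,0],0],
    [1,[-0.128,-0.878,0],0],
    [1,[-0.128,-0.878,0],0],
    [1,[-0.128,-0.878,0],0],
    [1,[0,0,0],0],
    [1,[0,0,0],0],
    [1,[0,0,0],0],
  ],
)

```text
time: 15.75
position: [0.5143, 0.0042, 0.2506]
ee_rot: [-180.0, -0.0, -3.4]
wrist_force: [-0.1, -0.9, -2.5]
grip_width: 0.0346
finger_force: 30.0
```

My mistake: the lift call was refused because I wrote 1.1, which is out of range. The next call had already been sent with it, so the nut went sideways at low height. Checking what happened.

```bash
python3 - <<'E'
from h import *
s=ctrl.sense();print(s["grip_width"],s["finger_force"],s["wrist_force"],s["position"])
sd=ctrl.read_camera("side");sc=ctrl.read_camera("scene")
cv2.imwrite("pics/c8.png",np.hstack([cv2.resize(sc[130:300,180:440],(400,262),interpolation=2),cv2.resize(sd[130:370,150:400],(400,384),interpolation=2)[:262]]))
cv2.imwrite("pics/c8.png",np.hstack([cv2.resize(sc[120:300,180:440],(400,277),interpolation=2),cv2.resize(sd[130:310,140:400],(400,277),interpolation=2)]))
E
```

```text
0.03458162691251003 29.993416965007782 [-0.07380493 -0.87215534 -2.51232609] [0.51426304 0.00423813 0.25063773]
```

View pics/c8.png

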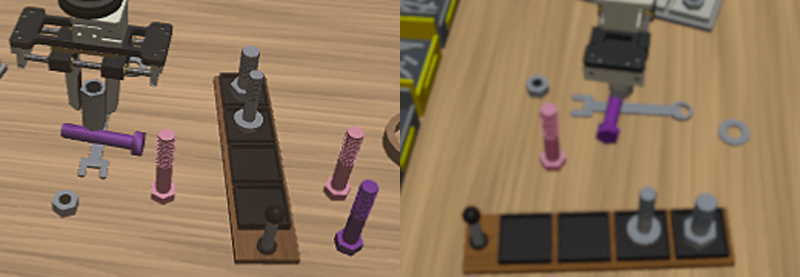

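The purple look-alike that stood at (271,215) in the side view has been knocked over and lies on the bench. The nut is still gripped. I'll leave the purple bolt as it lies, so as not to disturb more, and lift before any sideways move.

play_rows(
  steps=[
    [1,[0,0,0.4],0],
    [1,[0,0,0.6],0],
    [1,[0,0,0.8],0],
    [1,[0,0,0.8],0],
    [1,[0,0,0.4],0],
    [1,[0,0,0],-0.72],
    [1,[0,0,0],-0.72],
    [1,[0,0,0],-0.72],
  ],
)

```text
time: 16.85
position: [0.5138, 0.0039, 0.4007]
ee_rot: [-180.0, 0.0, -14.3]
wrist_force: [-0.4, -0.4, -2.9]
grip_width: 0.034
finger_force: 30.0
```

play_rows(
  steps=[
    [1,[-0.1,-0.6,0],0],
    [1,[-0.12,-0.75,0],0],
    [1,[-0.12,-0.75,0],0],
    [1,[-0.12,-0.75,0],0],
    [1,[-0.1,-0.75,0],0],
    [1,[-0.08,-0.6,0],0],
    [1,[0,-0.2,0],0],
    [1,[0,0,0],0],
  ],
)

```text
time: 17.85
position: [0.4822, -0.2165, 0.4006]
ee_rot: [-180.0, 0.0, -14.3]
wrist_force: [0.0, 0.9, -3.5]
grip_width: 0.0338
finger_force: 30.0
```

```bash
python3 - <<'E'
from h import *
s=ctrl.sense();p=s["position"];print(s["grip_width"],s["finger_force"],s["wrist_force"],p)
w=ctrl.read_camera("wrist");sd=ctrl.read_camera("side");sc=ctrl.read_camera("scene")
z=p[2]-.167
for n in ["wrist","scene","side"]:
    print(n,"top px exp",proj(n,[p[0],p[1],z+.0175]).round(),"bottom",proj(n,[p[0],p[1],z-.0475]).round())
    for r in ctrl.outline_of(n,"long_nut")[:1]:
        ys,xs=np.nonzero(r["pixels"]);print(r["p"],r["at"],ys.min(),ys.max(),xs.min(),xs.max())
a=proj("scene",[p[0],p[1],z]).astype(int);b=proj("side",[p[0],p[1],z]).astype(int)
g=lambda im,a:cv2.resize(im[max(a[0]-35,0):max(a[0]-35,0)+70,a[1]-35:a[1]+35],(266,384),interpolation=2)
cv2.imwrite("pics/c9.png",np.hstack([g(sc,a),g(sd,b),g(w,[275,252])]))
E
```

```text
0.03377089680454768 29.99337762594223 [ 0.04032927  0.93346526 -3.47607532] [ 0.48222347 -0.21653191  0.40056337]
wrist top px exp [267. 255.] bottom [221. 254.]
0.84 [241.4, 251.7] 200 272 221 284
scene top px exp [ 95. 124.] bottom [123. 130.]
0.89 [109.2, 128.9] 91 128 117 139
side top px exp [ 40. 309.] bottom [ 66. 307.]
0.74 [289.4, 329.0] 265 298 316 354
```

View pics/c9.png

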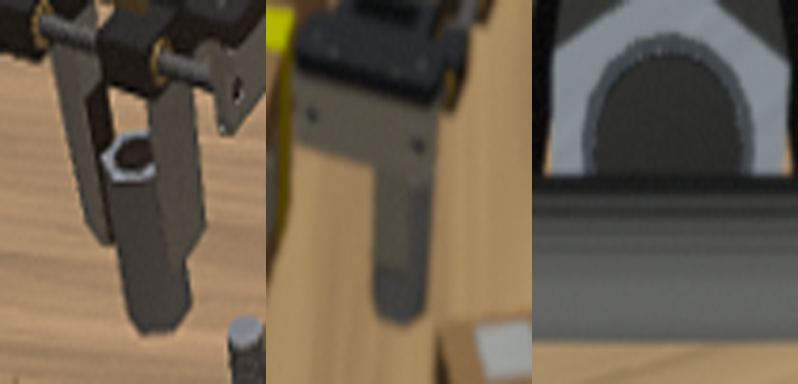

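The nut is upright in the grip, in line with the fingers, and the outline matches the expected top and bottom pixels. Lowering it.

play_rows(
  steps=[
    [1,[0,0,-0.6],0],
    [1,[0,0,-0.8],0],
    [1,[0,0,-0.8],0],
    [1,[0,0,-0.6],0],
    [1,[0,0,-0.3],0],
    [1,[0,0,-0.2],0],
    [1,[0,0,-0.04],0],
    [1,[0,0,0],0],
  ],
)

```text
time: 19.15
position: [0.4822, -0.2171, 0.2344]
ee_rot: [180.0, -0.1, -14.3]
wrist_force: [0.4, -0.5, -2.8]
grip_width: 0.0344
finger_force: 30.0
```

play_rows(
  steps=[
    [1,[0,0,-0.02],0],
    [1,[0,0,0],0],
    [-1,[0,0,0],0],
    [-1,[0,0,0],0],
    [-1,[0,0,0],0],
    [-1,[0,0,0],0],
    [-1,[0,0,0],0],
    [-1,[0,0,0],0],
  ],
)

```text
time: 20.15
position: [0.482, -0.217, 0.2327]
ee_rot: [-180.0, 0.0, -14.3]
wrist_force: [0.4, -0.0, 0.3]
grip_width: 0.0893
finger_force: 0.0
```

play_rows(
  steps=[
    [-1,[0,0,0.9],0],
    [-1,[0,0,0.9],0],
    [-1,[0,0,0.9],0],
    [-1,[0,0,0.84],0],
    [-1,[-0.024,0.86,0],1],
    [-1,[-0.024,0.86,0],1],
    [-1,[-0.024,0.86,0],1],
    [-1,[-0.024,0.86,0],1],
  ],
)

```text
time: 21.15
position: [0.4769, -0.0437, 0.4099]
ee_rot: [-180.0, -0.0, 5.9]
wrist_force: [0.7, 0.5, 0.1]
grip_width: 0.0931
finger_force: 0.0
```

play_rows(
  steps=[
    [-1,[-0.024,0.86,0],0.06],
    [-1,[-0.024,0.86,0],0],
    [-1,[-0.024,0.86,0],0],
    [-1,[-0.024,0.86,0],0],
    [-1,[-0.024,0.86,0],0],
    [-1,[-0.024,0.82,0],0],
    [-1,[0,0,0],0],
    [-1,[0,0,0],0],
  ],
)

```text
time: 22.15
position: [0.4698, 0.2104, 0.4096]
ee_rot: [180.0, 0.0, 6.0]
wrist_force: [0.1, -0.1, 1.3]
grip_width: 0.093
finger_force: 0.0
```

```bash
python3 - <<'E'
from h import *
s=ctrl.sense();p=s["position"];print(p,s["q"])
w=ctrl.read_camera("wrist");cc=cal("wrist")
for k,P in [("flange_bolt",(.4702,.2126,.111)),("thick_bolt",(.4035,.2066,.094))]:
    print(k,proj("wrist",P,cc).round(1),"base",proj("wrist",(*P[:2],.031),cc).round(1),[(r["p"],r["at"]) for r in ctrl.spot_in("wrist",k)[:1]])
sc=ctrl.read_camera("scene");sd=ctrl.read_camera("side")
for k in ["long_bolt","long_nut"]:
  for n,h in [("scene",0.05),("side",.05)]:
    for r in ctrl.spot_in(n,k)[:4]: print(n,k,round(r["p"],2),onz(n,r["at"],.06).round(3))
cv2.imwrite("pics/c10.png",np.hstack([cv2.resize(w[130:300,190:310],(350,500),interpolation=2),cv2.resize(sc[90:270,60:190],(400,500),interpolation=2)]))
E
```

```text
[0.46983047 0.21043124 0.40960773] [ -47.85943024   20.73303318   23.41984835  119.658056    -12.14051634
   41.86658117 -100.70560312]
flange_bolt [191.5 249.7] base [175.8 250.3] [(0.84, [177.4, 254.0])]
thick_bolt [247.  249.2] base [226.4 249.7] [(0.77, [230.2, 250.6])]
scene long_bolt 0.85 [0.651 0.338 0.06 ]
scene long_bolt 0.76 [0.611 0.105 0.06 ]
scene long_bolt 0.75 [0.568 0.028 0.06 ]
scene long_bolt 0.74 [0.574 0.327 0.06 ]
side long_bolt 0.87 [0.597 0.113 0.06 ]
side long_bolt 0.87 [0.52  0.059 0.06 ]
side long_bolt 0.85 [0.558 0.33  0.06 ]
side long_bolt 0.82 [0.64  0.345 0.06 ]
scene long_nut 0.57 [ 0.494 -0.206  0.06 ]
side long_nut 0.45 [0.468 0.216 0.06 ]
```

View pics/c10.png

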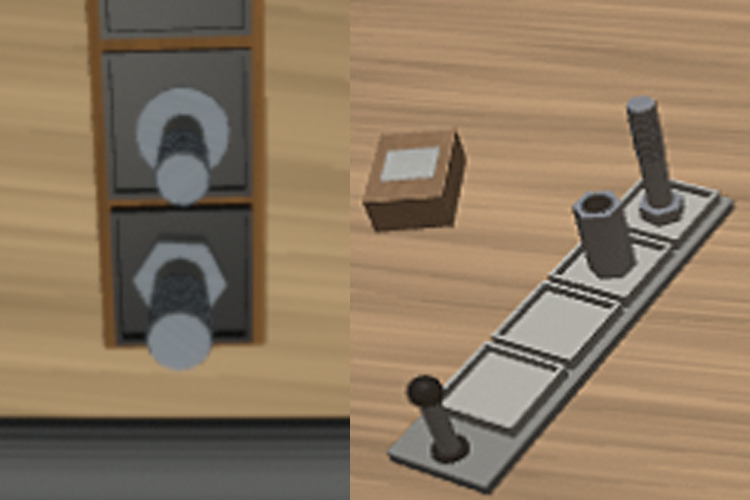

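The nut and long bolt stand in their grey seats. The flange_bolt's top at (252,191) and the thick_bolt's top at (252,246) give y of about 0.210 and 0.204. Gripping the flange bolt.

play_rows(
  steps=[
    [-1,[0,0,-0.6],0],
    [-1,[0,0,-0.8],0],
    [-1,[0,0,-0.8],0],
    [-1,[0,0,-0.6],0],
    [-1,[0,0,-0.35],0],
    [-1,[0,0,0],0],
    [1,[0,0,0],0],
    [1,[0,0,0],0],
  ],
)

```text
time: 23.6
position: [0.4702, 0.2111, 0.2531]
ee_rot: [-180.0, -0.1, 6.0]
wrist_force: [0.0, -0.1, -0.5]
grip_width: 0.0778
finger_force: 0.0
```

play_rows(
  steps=[
    [1,[0,0,0],0],
    [1,[0,0,0],0],
    [1,[0,0,0],0],
    [1,[0,0,0],0],
    [1,[0,0,0],0],
    [1,[0,0,0],0],
    [1,[0,0,0],0],
    [1,[0,0,0],0],
  ],
)

```text
time: 24.6
position: [0.47, 0.211, 0.2521]
ee_rot: [180.0, 0.0, 6.0]
wrist_force: [-0.5, 0.7, -1.7]
grip_width: 0.0177
finger_force: 30.0
```

play_rows(
  steps=[
    [1,[0,0,0.5],0],
    [1,[0,0,0.9],0],
    [1,[0,0,0.9],0],
    [1,[0,0,0.9],0],
    [1,[0,0,0],-1],
    [1,[0,0,0],-1],
    [1,[0,0,0],-1],
    [1,[0,0,0],-1],
  ],
)

```text
time: 25.6
position: [0.4696, 0.2109, 0.412]
ee_rot: [180.0, 0.0, -14.2]
wrist_force: [0.0, -0.8, -2.3]
grip_width: 0.0177
finger_force: 30.0
```

play_rows(
  steps=[
    [1,[0.16,-0.9,0],-0.06],
    [1,[0.16,-0.9,0],0],
    [1,[0.16,-0.9,0],0],
    [1,[0.16,-0.9,0],0],
    [1,[0.16,-0.9,0],0],
    [1,[0.16,-0.9,0],0],
    [1,[0.16,-0.9,0],0],
    [1,[0.16,-0.9,0],0],
  ],
)

```text
time: 26.6
position: [0.5339, -0.1503, 0.4119]
ee_rot: [-180.0, 0.0, -14.3]
wrist_force: [0.6, -0.2, -3.2]
grip_width: 0.0176
finger_force: 30.0
```

play_rows(
  steps=[
    [1,[0.16,-0.9,0],0],
    [1,[0.16,-0.8,0],0],
    [1,[0,0,-0.5],0],
    [1,[0,0,-0.7],0],
    [1,[0,0,-0.5],0],
    [1,[0,0,0],0],
    [1,[0,0,0],0],
    [1,[0,0,0],0],
  ],
)

```text
time: 27.6
position: [0.5503, -0.2341, 0.3284]
ee_rot: [180.0, -0.1, -14.3]
wrist_force: [-0.2, 0.4, -3.0]
grip_width: 0.0176
finger_force: 30.0
```

play_rows(
  steps=[
    [1,[0,0,-0.6],0],
    [1,[0,0,-0.5],0],
    [1,[0,0,-0.25],0],
    [1,[0,0,-0.1],0],
    [1,[0,0,0],0],
    [1,[0,0,-0.03],0],
    [1,[0,0,0],0],
    [1,[0,0,0],0],
  ],
)

```text
time: 28.6
position: [0.5501, -0.234, 0.2535]
ee_rot: [-180.0, -0.0, -14.3]
wrist_force: [-0.0, -0.3, -2.9]
grip_width: 0.0176
finger_force: 30.0
```

play_rows(
  steps=[
    [-1,[0,0,0],0],
    [-1,[0,0,0],0],
    [-1,[0,0,0],0],
    [-1,[0,0,0],0],
    [-1,[0,0,0],0],
    [-1,[0,0,0],0],
    [-1,[0,0,0],0],
    [-1,[0,0,0],0],
  ],
)

```text
time: 29.6
position: [0.55, -0.234, 0.2532]
ee_rot: [-180.0, 0.0, -14.3]
wrist_force: [1.1, 0.0, -0.6]
grip_width: 0.0913
finger_force: 0.0
```

play_rows(
  steps=[
    [-1,[0,0,0.6],0],
    [-1,[0,0,0.85],0],
    [-1,[0,0,0.85],0],
    [-1,[0,0,0.84],0],
    [-1,[-0.29,0.87,0],1],
    [-1,[-0.29,0.87,0],1],
    [-1,[-0.29,0.87,0],1],
    [-1,[-0.29,0.87,0],1],
  ],
)

```text
time: 30.6
position: [0.4913, -0.0587, 0.4104]
ee_rot: [-180.0, -0.0, 5.9]
wrist_force: [0.3, 0.6, 0.1]
grip_width: 0.0929
finger_force: 0.0
```

play_rows(
  steps=[
    [-1,[-0.29,0.87,0],0.06],
    [-1,[-0.29,0.87,0],0],
    [-1,[-0.29,0.87,0],0],
    [-1,[-0.29,0.87,0],0],
    [-1,[-0.29,0.9,0],0],
    [-1,[-0.29,0.9,0],0],
    [-1,[0,0,0],0],
    [-1,[0,0,0],0],
  ],
)

```text
time: 31.6
position: [0.405, 0.2035, 0.4102]
ee_rot: [180.0, 0.0, 6.0]
wrist_force: [0.2, -0.1, -1.3]
grip_width: 0.0929
finger_force: 0.0
```

```bash
python3 - <<'E'
from h import *
s=ctrl.sense();p=s["position"];print(p,s["q"],s["ee_rot"])
w=ctrl.read_camera("wrist");cc=cal("wrist")
o=ctrl.outline_of("wrist","thick_bolt")[:1]
for r in o:
    ys,xs=np.nonzero(r["pixels"]);b=ys>ys.max()-14
    print(r["p"],r["at"],ys.min(),ys.max(),xs.min(),xs.max(),"exp top",proj("wrist",(.4045,.204,.094),cc).round(1),"low part cols",xs[b].min(),xs[b].max())
E
```

```text
[0.40500334 0.20354744 0.41024444] [ -52.57184723   16.2178675    23.87679278  126.69011118  -10.35314233
   38.8823742  -105.43892989] [1.79984268e+02 1.80568200e-03 6.01072695e+00]
0.85 [180.5, 251.9] 161 199 236 267 exp top [188.5 251.5] low part cols 240 263
```

play_rows(
  steps=[
    [-1,[0,0,-0.6],0],
    [-1,[0,0,-0.8],0],
    [-1,[0,0,-0.8],0],
    [-1,[0,0,-0.7],0],
    [-1,[0,0,-0.46],0],
    [-1,[0,0,0],0],
    [1,[0,0,0],0],
    [1,[0,0,0],0],
  ],
)

```text
time: 32.7
position: [0.4053, 0.2039, 0.2432]
ee_rot: [-180.0, -0.1, 6.0]
wrist_force: [0.8, -0.7, 0.2]
grip_width: 0.0775
finger_force: 0.0
```

play_rows(
  steps=[
    [1,[0,0,0],0],
    [1,[0,0,0],0],
    [1,[0,0,0],0],
    [1,[0,0,0],0],
    [1,[0,0,0],0],
    [1,[0,0,0],0],
    [1,[0,0,0],0],
    [1,[0,0,0],0],
  ],
)

```text
time: 33.7
position: [0.405, 0.204, 0.2421]
ee_rot: [180.0, 0.0, 6.0]
wrist_force: [0.8, 0.1, -2.8]
grip_width: 0.0235
finger_force: 30.0
```

play_rows(
  steps=[
    [1,[0,0,0.5],0],
    [1,[0,0,0.9],0],
    [1,[0,0,0.9],0],
    [1,[0,0,0.9],0],
    [1,[0,0,0],-1],
    [1,[0,0,0],-1],
    [1,[0,0,0],-1],
    [1,[0,0,0],-1],
  ],
)

```text
time: 34.7
position: [0.4046, 0.2037, 0.402]
ee_rot: [180.0, 0.0, -14.2]
wrist_force: [0.2, 0.3, -2.6]
grip_width: 0.0235
finger_force: 30.0
```

play_rows(
  steps=[
    [1,[0.355,-0.76,0],-0.06],
    [1,[0.355,-0.76,0],0],
    [1,[0.355,-0.76,0],0],
    [1,[0.355,-0.76,0],0],
    [1,[0.355,-0.76,0],0],
    [1,[0.355,-0.76,0],0],
    [1,[0.355,-0.76,0],0],
    [1,[0.355,-0.76,0],0],
  ],
)

```text
time: 35.7
position: [0.547, -0.1013, 0.4018]
ee_rot: [180.0, 0.1, -14.3]
wrist_force: [-0.3, 0.6, -3.0]
grip_width: 0.0238
finger_force: 30.0
```

play_rows(
  steps=[
    [1,[0.355,-0.76,0],0],
    [1,[0.355,-0.76,0],0],
    [1,[0.355,-0.76,0],0],
    [1,[0.355,-0.76,0],0],
    [1,[0,0,-0.5],0],
    [1,[0,0,-0.7],0],
    [1,[0,0,-0.5],0],
    [1,[0,0,0],0],
  ],
)

```text
time: 36.7
position: [0.6171, -0.2515, 0.3149]
ee_rot: [-180.0, 0.3, -14.3]
wrist_force: [0.0, -1.1, -1.9]
grip_width: 0.0237
finger_force: 30.0
```

play_rows(
  steps=[
    [1,[0,0,-0.6],0],
    [1,[0,0,-0.5],0],
    [1,[0,0,-0.25],0],
    [1,[0,0,-0.1],0],
    [1,[0,0,0],0],
    [1,[0,0,0],0],
    [1,[0,0,0],0],
    [1,[0,0,0],0],
  ],
)

```text
time: 37.7
position: [0.6181, -0.252, 0.2451]
ee_rot: [-180.0, -0.0, -14.3]
wrist_force: [0.2, -0.1, -3.0]
grip_width: 0.0235
finger_force: 30.0
```

play_rows(
  steps=[
    [1,[0,0,-0.03],0],
    [1,[0,0,0],0],
    [-1,[0,0,0],0],
    [-1,[0,0,0],0],
    [-1,[0,0,0],0],
    [-1,[0,0,0],0],
    [-1,[0,0,0],0],
    [-1,[0,0,0],0],
  ],
)

```text
time: 38.7
position: [0.618, -0.252, 0.2432]
ee_rot: [180.0, 0.0, -14.3]
wrist_force: [0.2, -0.1, -0.1]
grip_width: 0.0789
finger_force: 0.0
```

play_rows(
  steps=[
    [-1,[0,0,0.5],0],
    [-1,[0,0,0.9],0],
    [-1,[0,0,0.9],0],
    [-1,[0,0,0.9],0],
    [-1,[0,0.9,0],0],
    [-1,[0,0.9,0],0],
    [-1,[0,0.9,0],0],
    [-1,[0,0.9,0],0],
  ],
)

```text
time: 39.7
position: [0.6178, -0.0706, 0.4033]
ee_rot: [-180.0, -0.0, -14.3]
wrist_force: [0.6, 1.0, 0.4]
grip_width: 0.093
finger_force: 0.0
```

```bash
python3 - <<'E'
from h import *
sc=ctrl.read_camera("scene");sd=ctrl.read_camera("side");print(ctrl.sense()["position"],ctrl.sense()["grip_width"])
S={"long_bolt":(.414,-.199,.129),"long_nut":(.482,-.2166,.081),"flange_bolt":(.550,-.234,.111),"thick_bolt":(.618,-.2515,.094)}
for k,P in S.items(): print(k,"exp top scene/side",proj("scene",P).round(),proj("side",P).round())
cv2.imwrite("pics/final.png",np.hstack([cv2.resize(sc[110:270,60:190],(400,492),interpolation=2),cv2.resize(sd[60:160,210:360],(400,492),interpolation=2)]))
E
```

```text
[ 0.61837518 -0.0662538   0.40267912] 0.09288519350028823
long_bolt exp top scene/side [126. 153.] [ 95. 336.]
long_nut exp top scene/side [163. 139.] [104. 304.]
flange_bolt exp top scene/side [174. 118.] [ 87. 276.]
thick_bolt exp top scene/side [203.  99.] [ 87. 248.]
```

View pics/final.png

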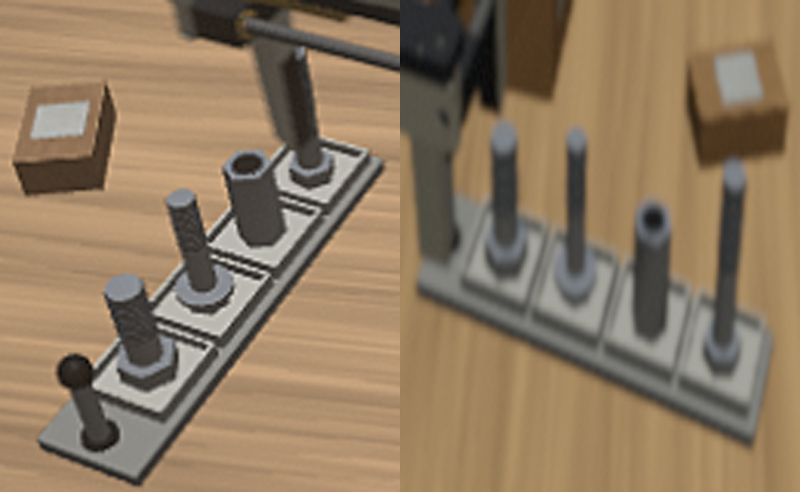

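From the post, the grey rack now holds the thick_bolt, flange_bolt, long_nut and long_bolt. All stand upright in their seats, and the tops I checked (nut and long bolt in the side view) match the expected pixels. The gripper is clear, so I'm handing in.

```bash
python3 -c "
from plant import ctrl
print(ctrl.sign_off())"
```

```text
the job is handed in; nothing more can be done
None
```

All four fasteners stand upright in the grey rack in reverse order and the job is handed in, but I knocked over one purple look-alike when a lift call was refused for an out-of-range value, and it still lies on the bench.

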